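# Load a flanged cartridge into the slotted head of a filling stand

## Task

Take the flanged cartridge out of its rest and load it into the bench stand: hang it upright in the slotted head by sliding it in sideways through the open mouth, with its flange in the groove under the keeper strips, past the two sprung noses and fully home, so that it presses the sprung stop pad right back. Feel for the end and do not wedge or force it: its push on the pad must stay below about 25 N. Let go and leave it hanging there, and do not knock over the flux bottle.

Things in the scene. Friction and masses are not known exactly. Their poses are not given: they have to be found in the camera images.
- cartridge_center (a point): White and grey round cartridge, 130 mm tall, about 70 g, upright in the rest; point on its axis 65 mm above its lower end, z up. From below: grey tip 14 mm wide (0-13 mm), barrel 22 mm wide (13-80), flange 36 mm wide (80-84), grey stub 20 mm wide (84-130). Hold it by the top 30 mm of the stub; lower down the head's mouth is in the way. Its yaw does not matter.
- rest: Fixed aluminium block, 64 x 64 x 40 mm on a 72 mm rubber foot; a 25 mm wide, 30 mm deep hole in its top holds the cartridge's lower end. Origin at the centre of its underside on the bench, z up. Beware on the way to the stand: a fixed lamp hangs low over the bench between the two, farther back (x 0.59 to 0.69, y -0.13 to 0.28, underside at z = 0.235).
- stand: Fixed bench stand: steel foot 124 x 90 x 12 mm, column at the back, and on it the aluminium slotted head. Origin on the bench, under the middle of the head's clamping range; x points from the open mouth into the slot (the way the cartridge slides), y to the left of that, z up. The head is clamped up to 15 mm nearer or farther along x; this is NOT measured and differs each time. It does not yield when pushed.
- slot_mid (a point): Point 120 mm above the stand's origin, axes as the stand: top of the slotted plate, on which the flange's underside slides. Keeper strips 6.5 mm above it (the flange has 2.5 mm of play); slot 25 mm wide, groove 39 mm wide, centred on y = 0. Fully home, the cartridge's axis is somewhere from x = -15 to +15 mm; the flared mouth begins 44 mm before that place. Friction holds the cartridge once it is home.
- stand_top (a point): Point 130 mm above the stand's origin: top of the head (its flared lips reach 5 mm higher). Going in, the flange meets two sprung noses 18 mm before home (up to about 8 N until 8 mm before home), then the sprung stop pad 4 mm before home (1 to 4 N), which stops hard at home.
- stop_pad (a joint): The sprung stop pad at the inner end of the groove: 0 out (nothing presses it), 0.004 m pressed fully back by the cartridge's flange, that is, the cartridge is fully home.
- flux_bottle: The white flux bottle with a pointed spout, 42 mm in diameter and 94 mm tall, standing loose on the bench between the rest and the stand. Origin at the centre of its underside, z up.
There are look-alikes about, which are no part of the job. What is shaped like the part that bears cartridge_center but purple is not meant.

How it is judged:
By the outcome, as a careful person would: the job done as asked, in the order asked, and still so for the second after the job is handed in, with the robot touching nothing.
It also fails if it takes over 61 s, if anything falls off the work surface, if the arm or the gripper's body presses on something with over 40 N, if the wrist force passes 120 N, or if a joint passes its speed limit or range.

## Robot

A 7-joint arm with a two-finger parallel gripper is mounted at the origin on a cart in front of the work surface, level with it; the furniture and walls round the work are solid. World frame = base frame: x ahead of the robot, y to its left, z up, the work surface at z = 0. Lengths are in m, angles in rad, forces in N, time in s.
With the tool pointing down it reaches from about 0.4 to 0.85 m from the base axis. Payload 6.9 kg.
Tool frame: the origin (TCP) lies at the very end of the fingers, on their centre line; the grasp point (between the pads) lies 19 mm behind it; z points along the fingers, y is the direction in which the jaws open and shut (so a half turn about z gives the same grasp; the last joint's range is limited). The gripper opens to 85 mm and grips with 20 to 120 N. Pads are 22 mm wide; open, the fingers measure 114 mm over their backs; the gripper's body (76 mm by 85 mm) begins 54 mm behind the grasp point. The pads swing forward as they close: fully open they stand 13 mm farther back than shut.
Start: joints at [-1.133, 0.507, -0.238, 1.5, 0.126, 1.149, -0.155], TCP at [0.204, 0.591, 0.231] pointing down, gripper open.
Joint ranges: [-3.08, 3.08], [-0.24, 2.05], [-1.43, 1.35], [0, 2.5], [-1.52, 4.66], [0.17, 1.96], [-2.89, 2.89]. Speed limits (rad/s): [2.39, 2.39, 3.14, 3.14, 3.14, 3.14, 3.14].

## Interface

Orientations are given as a unit quaternion [w, x, y, z].
In Python, from bench import status, get_image, camera_info, robot gives the robot as it stands.
- The arm moves only by the tool servo_tool, never from a script. Its argument "commands" is a list of rows, each an object of numbers: "wx", "wy", "wz": the turn, a rotation vector about the tool's x, y, z in degrees; "x", "y", "z": the shift along the tool's x, y, z in mm; "claw": the finger opening in mm, from 0 to 85.4. In form: [{"wx": .., "wy": .., "wz": .., "x": .., "y": .., "z": .., "claw": ..}, ...]. A call has 1 to 20 rows; each row shifts and turns the commanded pose from where the row before left it, along the tool's axes as they then stand; what a row does not reach is not made up. A row lasts 1/10 s, in which the tool goes at most 50 mm and 8.59 degrees, less where a joint would pass 70% of its speed; a pose out of reach is approached as far as the arm can. A call with a gripper value outside its range is refused whole. The fingers move at their own pace and stop on an object; "force" is the grip in N (left out, the last holds). Time passes only in rows, so rows that do not move let the fingers close. It gives the time, the measured TCP pose, the force and the opening at its end, in the units of the state.
- status.observe(): the state, without advancing time (a new reading comes with each control period).
- get_image(name): name is "scene" or "top" or "wrist"; returns the picture (480x640x3 uint8, red, green, blue); there is no depth.
- camera_info(name): a dict with "fx", "fy", "cx", "cy" (pixels), "pose" (4x4, takes a point from camera to world coordinates); the wrist camera has in their place "hand_eye" (4x4, takes a point from camera to tool coordinates, whose origin is the TCP and whose axes are the flange's). Camera axes: x right, y down, z forward; pixel columns grow to the right and rows downward; lengths in m; the calibration is good to about 2 mm. A picture is of the moment at which its call begins: read the wrist's pose just before it. camera_info takes no time and is no camera call.
- robot.sign_off(): hands the job in, once; it reports no verdict.
The state is a dict: "time": time; "joint_pos": joint angles; "qvel": joint speeds; "effort": joint torques, N m; "position": TCP position; "tool_rot": TCP orientation; "contact_force": force on the tool from outside, world axes, zero at the start; "moment": the same for the moment, N m; "finger_gap": finger opening in m.
Only numpy, scipy, OpenCV 4.12 (cv2) and the standard library are available. Lean on these libraries where they do the work, as an engineer would, in place of code of your own. Each camera call takes 0.05 s, during which the arm holds its last target. There are 200 camera calls.

## Working session

There is one attempt and no reset: what is moved stays moved. The work goes in short steps, Python scripts to look and compute and a tool call to move; the robot and the scene stay as the last step left them, time stands still between calls to the robot, and variables do not carry over. Pictures are saved under pics/ and viewed, about 8 in all and at most 12, crops included, and the job is handed in when it is done.

Besides the shell and the picture viewer there is one more tool, called after "Request:" as name(argument=value, ...), one argument or row to a line, values as JSON. servo_tool: Moves the arm, as the interface text tells. Its arguments: {"type":"object","properties":{"commands":{"type":"array","items":{"type":"object","properties":{"wx":{"type":"number"},"wy":{"type":"number"},"wz":{"type":"number"},"x":{"type":"number"},"y":{"type":"number"},"z":{"type":"number"},"claw":{"type":"number"}}}},"force":{"type":"number"}},"required":["commands"]}

```bash
mkdir -p pics; ls
python3 - <<'E'
from bench import status,get_image,camera_info
import cv2,numpy as np
s=status.observe();print(s)
for n in("scene","top"):
    c=camera_info(n);print(n,c)
    cv2.imwrite(f"pics/{n}0.png",get_image(n)[:,:,::-1])
print(camera_info("wrist"))
E
```

```text
pics
{'time': 0.0, 'joint_pos': array([-1.13251278,  0.50834335, -0.23752989,  1.5011486 ,  0.12571032,
        1.14890339, -0.15481344]), 'qvel': array([ 0.00048853,  0.00055719, -0.00113952,  0.00038946,  0.00105938,
        0.00124622, -0.00103711]), 'effort': array([ 9.57864795e-04, -6.20603013e+01, -2.18639374e+00, -2.49665254e+01,
        1.26568956e-02,  1.20175196e-02, -4.47888033e-05]), 'position': array([0.20407938, 0.5902005 , 0.23042099]), 'tool_rot': array([-1.29194894e-04,  1.65617890e-01,  9.86189583e-01, -8.96440624e-04]), 'contact_force': array([-0.33801684, -0.01550163, -0.46924254]), 'moment': array([-0.01798809,  0.00310851,  0.02228312]), 'finger_gap': 0.08545568880696601}
scene {'fx': 604.2531315370378, 'fy': 604.2531315370378, 'cx': 314.83318101997406, 'cy': 243.95928989336218, 'pose': array([[ 0.56287704, -0.61765165,  0.54925029, -0.21258549],
       [-0.82653825, -0.41902206,  0.37583911, -0.43993105],
       [-0.00198966, -0.66552758, -0.74637061,  1.1370315 ],
       [ 0.        ,  0.        ,  0.        ,  1.        ]])}
top {'fx': 456.9952287553931, 'fy': 456.9952287553931, 'cx': 318.35271036932875, 'cy': 234.97746290698126, 'pose': array([[ 0.028839  , -0.99761597,  0.06269526,  0.47689847],
       [-0.99950105, -0.02958818, -0.0110539 ,  0.07365866],
       [ 0.01288259, -0.06234519, -0.9979715 ,  0.99895848],
       [ 0.        ,  0.        ,  0.        ,  1.        ]])}
{'fx': 383.37891625530153, 'fy': 383.37891625530153, 'cx': 320.1659483533232, 'cy': 243.74389338018867, 'hand_eye': array([[ 1.20329688e-03, -9.50361500e-01, -3.11145578e-01,
         7.95806536e-02],
       [ 9.99998982e-01,  1.38224114e-03, -3.54602856e-04,
        -9.59149681e-04],
       [ 7.67079122e-04, -3.11144835e-01,  9.50362196e-01,
        -1.42479694e-01],
       [ 0.00000000e+00,  0.00000000e+00,  0.00000000e+00,
         1.00000000e+00]])}
```

View pics/scene0.png

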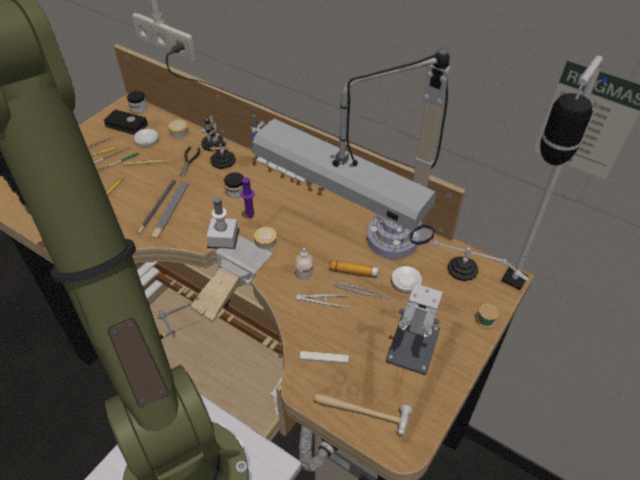

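View pics/top0.png

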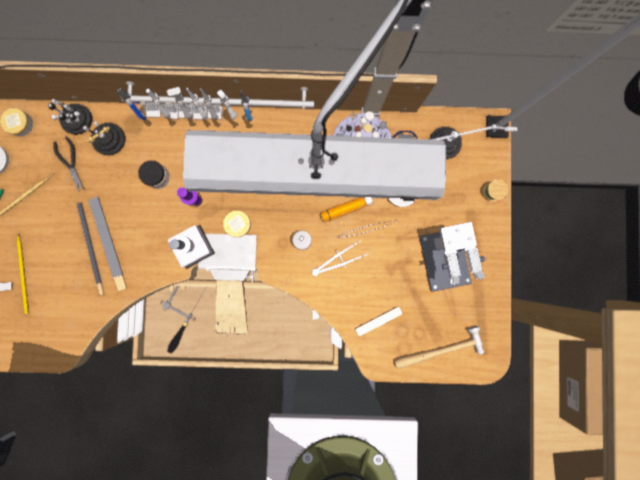

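The scene view shows the cartridge in its rest at about (222,225), the purple look-alike at (248,198), the bottle at (304,264) and the stand at (418,320). In the top view the rest is at about (190,247), the bottle at (301,240) and the stand at (450,255), with its prongs towards the robot.

```bash
cat > h.py <<'E'
import cv2,numpy as np
from bench import status,get_image,camera_info
from scipy.spatial.transform import Rotation as R
def campose(n):
    c=camera_info(n)
    if n!="wrist": return c,c["pose"]
    s=status.observe();T=np.eye(4);q=s["tool_rot"];T[:3,:3]=R.from_quat([q[1],q[2],q[3],q[0]]).as_matrix();T[:3,3]=s["position"]
    return c,T@c["hand_eye"]
def atz(cp,u,v,z):
    c,P=cp;d=P[:3,:3]@np.array([(u-c["cx"])/c["fx"],(v-c["cy"])/c["fy"],1]);return P[:3,3]+d*(z-P[2,3])/d[2]
def proj(cp,p):
    c,P=cp;q=np.linalg.inv(P)@np.append(p,1);return np.array([c["fx"]*q[0]/q[2]+c["cx"],c["fy"]*q[1]/q[2]+c["cy"]])
E
python3 - <<'E'
import cv2,numpy as np
t=cv2.imread("pics/top0.png");s=cv2.imread("pics/scene0.png")
def crop(i,x,y,w=100,h=75): return cv2.resize(i[y:y+h,x:x+w],(400,300),interpolation=cv2.INTER_CUBIC)
m=np.vstack([np.hstack([crop(t,140,210),crop(t,405,215)]),np.hstack([crop(s,180,190),crop(s,370,285,120,90)])])
cv2.imwrite("pics/m.png",m)
E
```

```text
(no output)
```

View pics/m.png

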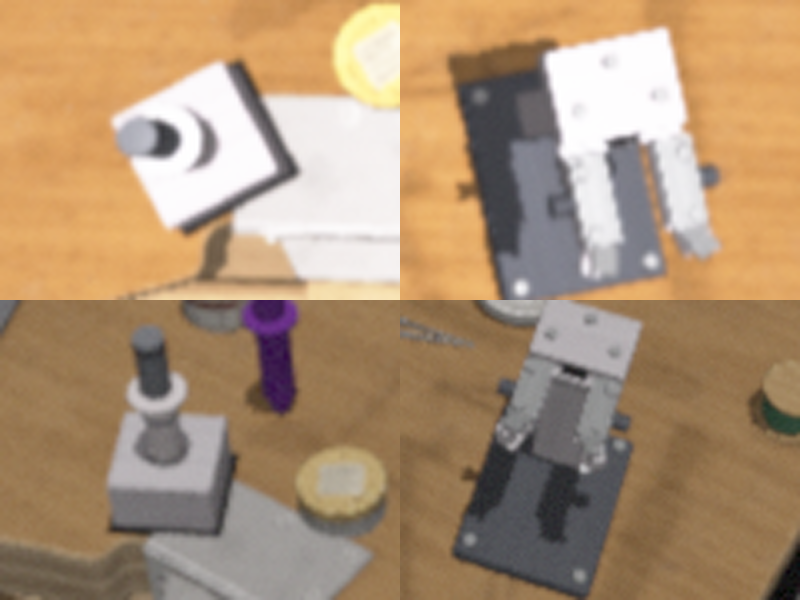

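The crops show the stub top at top-view px (174.3,244.3) and scene px (217.3,199.3). The foot corners in the top view are about (418.8,235), (430.5,289.5) and (471.2,282.5). The head prongs open towards the robot.

Run:
```python
from h import *
t=campose("top");s=campose("scene")
T=lambda x,y,ox,oy:(ox+x/4,oy+y/4)
print("cart top",atz(t,174.3,244.3,.14),atz(s,217.3,199.3,.14))
print("rest top corners",[atz(t,*T(x,y,140,210),.04)[:2].round(4) for x,y in((113,122),(225,63),(280,172),(180,230))])
F=[atz(t,*T(x-400,y,405,215),.012)[:2] for x,y in((455,80),(502,298),(665,270))];print("foot",F)
d=F[0]-F[1];print("yaw",np.degrees(np.arctan2(d[1],d[0])),np.hypot(*d)); d=F[1]-F[2];print(np.degrees(np.arctan2(d[1],d[0]))-90,np.hypot(*d),"centre",(F[0]+F[2])/2)
H=lambda x,y,z=.13:atz(t,*T(x-400,y,405,215),z)[:2].round(4)
print("head plate corners",[H(*p) for p in((545,52),(668,30),(690,130),(562,152))])
print("strips: left in/out base,tip",[H(*p) for p in((562,152),(605,147),(586,245),(622,240))],"right",[H(*p) for p in((650,140),(690,133),(672,235),(708,225))])
S=lambda x,y,z=.13:atz(s,370+(x-400)*.3,285+(y-300)*.3,z)[:2].round(4)
print("scene head corners",[S(*p) for p in((550,303),(643,322),(620,392),(527,352))])
print("scene foot",[atz(s,370+(x-400)*.3,285+(y-300)*.3,.012)[:2].round(4) for x,y in((455,553),(585,594),(631,440))])
for u,v in((301.5,240),):print("bottle",atz(t,u,v,.09))
```

```text
cart top [0.50536796 0.33341041 0.14      ] [0.508575   0.33298745 0.14      ]
rest top corners [array([0.5163, 0.3766]), array([0.5489, 0.3197]), array([0.4927, 0.2884]), array([0.461 , 0.3391])]
foot [array([ 0.54531274, -0.15507992]), array([ 0.42840005, -0.18223996]), array([ 0.44591515, -0.27028087])]
yaw 13.078429229511269 0.12002602097990801
11.251677278009723 0.08976625198470621 centre [ 0.49561395 -0.2126804 ]
head plate corners [array([ 0.5518, -0.1707]), array([ 0.5642, -0.2297]), array([ 0.5165, -0.2406]), array([ 0.5042, -0.1794])]
strips: left in/out base,tip [array([ 0.5042, -0.1794]), array([ 0.5072, -0.2   ]), array([ 0.4604, -0.1914]), array([ 0.4632, -0.2085])] right [array([ 0.5112, -0.2215]), array([ 0.5151, -0.2406]), array([ 0.4663, -0.2324]), array([ 0.4715, -0.2495])]
scene head corners [array([ 0.5491, -0.1735]), array([ 0.5684, -0.2287]), array([ 0.5123, -0.2409]), array([ 0.5071, -0.1798])]
scene foot [array([ 0.4255, -0.1871]), array([ 0.4457, -0.2693]), array([ 0.5663, -0.2413])]
bottle [0.52299325 0.0968388  0.09      ]
```

Request:
servo_tool(
  commands=[
    {"wz": 8.36},
    {"wz": 8.36},
    {"wz": 8.36},
    {"wz": 8.36},
    {"wz": 8.36},
    {"wz": 8.36},
    {"wz": 8.36},
    {"x": -31, "y": 24},
    {"x": -31, "y": 24},
    {"x": -31, "y": 24},
    {"x": -31, "y": 24},
    {"x": -31, "y": 24},
    {"x": -31, "y": 24},
    {"x": -31, "y": 24},
    {"x": -31, "y": 24},
    {"x": -31, "y": 24},
    {"x": -31, "y": 24},
    {},
    {},
  ],
  force=40,
)

```text
validation failed for argument at $.co...
```

```bash
cat >> h.py <<'E'
def snap(n,f):
    cp=campose(n);cv2.imwrite("pics/"+f,get_image(n)[:,:,::-1]);np.save("pics/"+f+".npy",cp[1]);return cp
def load(n,f): return camera_info(n),np.load("pics/"+f+".npy")
def totool(p):
    s=status.observe();q=s["tool_rot"];return R.from_quat([q[1],q[2],q[3],q[0]]).as_matrix().T@(np.array(p)-s["position"])*1000
def show():
    s=status.observe();q=s["tool_rot"];M=R.from_quat([q[1],q[2],q[3],q[0]]).as_matrix()
    print(round(s["time"],2),s["position"].round(4),"yaw y",np.degrees(np.arctan2(M[1,1],M[0,1])).round(2),"zaxis",M[:,2].round(4),"F",s["contact_force"].round(1),"gap",round(s["finger_gap"],4))
E
python3 - <<'E'
from h import *
show();cp=snap("wrist","w1.png");print(proj(cp,[.506,.333,.14]),proj(cp,[.506,.333,.09]))
E
```

```text
0.1 [0.2041 0.5903 0.2305] yaw y 70.93 zaxis [-5.0e-04 -1.5e-03 -1.0e+00] F [ 0.2 -1.2 -0.2] gap 0.0854
[167.62497157 619.16239308] [185.46039139 560.95291369]
```

View pics/w1.png

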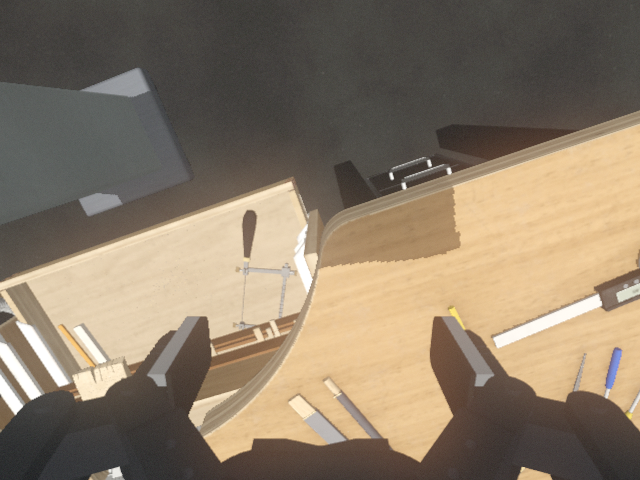

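The move was refused, probably because of the empty rows, so this picture only shows the start area. The jaws are at the bottom and the cartridge is not in view. I'll send it again with explicit zeros.

Request:
servo_tool(
  commands=[
    {"wz": 8.36},
    {"wz": 8.36},
    {"wz": 8.36},
    {"wz": 8.36},
    {"wz": 8.36},
    {"wz": 8.36},
    {"wz": 8.36},
    {"x": -31, "y": 24},
    {"x": -31, "y": 24},
    {"x": -31, "y": 24},
    {"x": -31, "y": 24},
    {"x": -31, "y": 24},
    {"x": -31, "y": 24},
    {"x": -31, "y": 24},
    {"x": -31, "y": 24},
    {"x": -31, "y": 24},
    {"x": -31, "y": 24},
    {"x": 0},
    {"x": 0},
  ],
  force=40,
)

```text
validation failed for argument at $.co...
```

Request:
servo_tool(
  commands=[
    {"wx": 0, "wy": 0, "wz": 8.36, "x": 0, "y": 0, "z": 0, "claw": 85},
  ],
  force=40,
)

```text
time: 0.25
position: [0.2043, 0.5904, 0.2307]
tool_rot: [-0.0, 0.238, 0.971, -0.001]
contact_force: [-0.7, -0.1, -1.2]
finger_gap: 0.0847
```

Request:
servo_tool(
  commands=[
    {"wx": 0, "wy": 0, "wz": 8.35, "x": 0, "y": 0, "z": 0, "claw": 85},
    {"wx": 0, "wy": 0, "wz": 8.35, "x": 0, "y": 0, "z": 0, "claw": 85},
    {"wx": 0, "wy": 0, "wz": 8.35, "x": 0, "y": 0, "z": 0, "claw": 85},
    {"wx": 0, "wy": 0, "wz": 8.35, "x": 0, "y": 0, "z": 0, "claw": 85},
    {"wx": 0, "wy": 0, "wz": 8.35, "x": 0, "y": 0, "z": 0, "claw": 85},
    {"wx": 0, "wy": 0, "wz": 8.35, "x": 0, "y": 0, "z": 0, "claw": 85},
    {"wx": 0, "wy": 0, "wz": 0, "x": -31, "y": 24, "z": 0, "claw": 85},
    {"wx": 0, "wy": 0, "wz": 0, "x": -31, "y": 24, "z": 0, "claw": 85},
    {"wx": 0, "wy": 0, "wz": 0, "x": -31, "y": 24, "z": 0, "claw": 85},
    {"wx": 0, "wy": 0, "wz": 0, "x": -31, "y": 24, "z": 0, "claw": 85},
    {"wx": 0, "wy": 0, "wz": 0, "x": -31, "y": 24, "z": 0, "claw": 85},
    {"wx": 0, "wy": 0, "wz": 0, "x": -31, "y": 24, "z": 0, "claw": 85},
    {"wx": 0, "wy": 0, "wz": 0, "x": -31, "y": 24, "z": 0, "claw": 85},
    {"wx": 0, "wy": 0, "wz": 0, "x": -31, "y": 24, "z": 0, "claw": 85},
    {"wx": 0, "wy": 0, "wz": 0, "x": -31, "y": 24, "z": 0, "claw": 85},
    {"wx": 0, "wy": 0, "wz": 0, "x": -31, "y": 24, "z": 0, "claw": 85},
    {"wx": 0, "wy": 0, "wz": 0, "x": 0, "y": 0, "z": 0, "claw": 85},
    {"wx": 0, "wy": 0, "wz": 0, "x": 0, "y": 0, "z": 0, "claw": 85},
  ],
  force=40,
)

```text
time: 2.05
position: [0.506, 0.3388, 0.2309]
tool_rot: [-0.0, 0.627, 0.779, -0.0]
contact_force: [-1.3, 0.8, -1.0]
finger_gap: 0.0848
```

Run:
```python
from h import *
show();cp=snap("wrist","w2.png");print(proj(cp,[.506,.333,.14]),proj(cp,[.506,.333,.09]),totool([.506,.333,.112]))
```

```text
2.05 [0.506  0.3388 0.2309] yaw y 12.32 zaxis [-7.e-04 -5.e-04 -1.e+00] F [-1.3  0.8 -1. ] gap 0.0848
[318.6643987  255.38483385] [319.05301777 233.23575759] [ -7.21439743  -0.39361148 118.88364108]
```

View pics/w2.png

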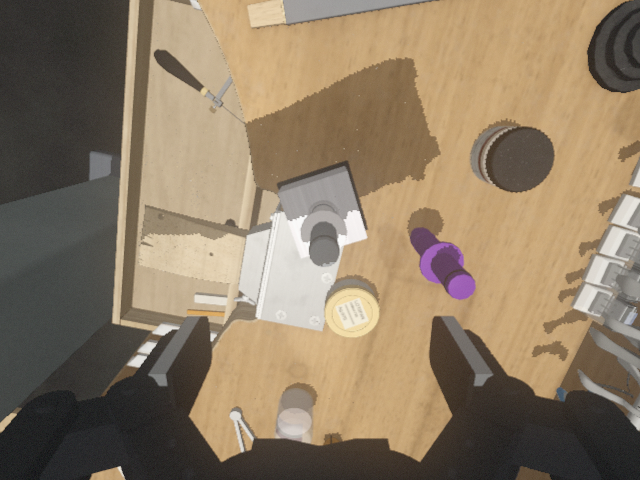

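The wrist view shows the stub top at about (323,250), with (318.7,255) predicted, so the cartridge is about 2.5 mm further along tool y and 3 mm along tool x. The purple look-alike at (450,270) stays clear of the jaws.

Request:
servo_tool(
  commands=[
    {"wx": 0, "wy": 0, "wz": 0, "x": -5, "y": 2, "z": 9, "claw": 85},
    {"wx": 0, "wy": 0, "wz": 0, "x": 0, "y": 0, "z": 30, "claw": 85},
    {"wx": 0, "wy": 0, "wz": 0, "x": 0, "y": 0, "z": 30, "claw": 85},
    {"wx": 0, "wy": 0, "wz": 0, "x": 0, "y": 0, "z": 30, "claw": 85},
    {"wx": 0, "wy": 0, "wz": 0, "x": 0, "y": 0, "z": 20, "claw": 85},
    {"wx": 0, "wy": 0, "wz": 0, "x": 0, "y": 0, "z": 0, "claw": 60},
    {"wx": 0, "wy": 0, "wz": 0, "x": 0, "y": 0, "z": 0, "claw": 40},
    {"wx": 0, "wy": 0, "wz": 0, "x": 0, "y": 0, "z": 0, "claw": 10},
    {"wx": 0, "wy": 0, "wz": 0, "x": 0, "y": 0, "z": 0, "claw": 10},
    {"wx": 0, "wy": 0, "wz": 0, "x": 0, "y": 0, "z": 0, "claw": 10},
    {"wx": 0, "wy": 0, "wz": 0, "x": 0, "y": 0, "z": 0, "claw": 10},
    {"wx": 0, "wy": 0, "wz": 0, "x": 0, "y": 0, "z": 0, "claw": 10},
  ],
  force=40,
)

```text
time: 3.3
position: [0.5091, 0.3359, 0.1136]
tool_rot: [0.0, 0.626, 0.78, 0.001]
contact_force: [-0.4, -1.0, 6.5]
finger_gap: 0.019
```

Run:
```python
from h import *
show()
t=campose("top")
print([atz(t,405+(x-400)/4,215+y/4,.135)[:2].round(4) for x,y in((585,278),(615,275),(680,255),(718,245))])
```

```text
3.3 [0.5091 0.3359 0.1136] yaw y 12.47 zaxis [ 0.0017  0.0014 -1.    ] F [-0.4 -1.   6.5] gap 0.019
[array([ 0.4449, -0.1895]), array([ 0.4468, -0.2037]), array([ 0.457 , -0.2345]), array([ 0.4623, -0.2525])]
```

Request:
servo_tool(
  commands=[
    {"wx": 0, "wy": 0, "wz": 0, "x": 0, "y": 0, "z": -10, "claw": 10},
    {"wx": 0, "wy": 0, "wz": 0, "x": 0, "y": 0, "z": -30, "claw": 10},
    {"wx": 0, "wy": 0, "wz": 0, "x": 0, "y": 0, "z": -30, "claw": 10},
    {"wx": 0, "wy": 0, "wz": 0, "x": 0, "y": 0, "z": -30, "claw": 10},
    {"wx": 0, "wy": 0, "wz": 0, "x": 0, "y": 0, "z": 0, "claw": 10},
  ],
  force=40,
)

```text
time: 3.8
position: [0.5104, 0.3363, 0.2173]
tool_rot: [0.001, 0.626, 0.78, 0.004]
contact_force: [-0.3, 0.3, 0.4]
finger_gap: 0.0183
```

Request:
servo_tool(
  commands=[
    {"wx": 0, "wy": 0, "wz": 0, "x": -17.8, "y": -7.2, "z": 0, "claw": 10},
    {"wx": 0, "wy": 0, "wz": 0, "x": -35.6, "y": -14.4, "z": 0, "claw": 10},
    {"wx": 0, "wy": 0, "wz": 0, "x": -35.6, "y": -14.4, "z": 0, "claw": 10},
    {"wx": 0, "wy": 0, "wz": 0, "x": -35.6, "y": -14.4, "z": 0, "claw": 10},
    {"wx": 0, "wy": 0, "wz": 0, "x": -35.6, "y": -14.4, "z": 0, "claw": 10},
    {"wx": 0, "wy": 0, "wz": 0, "x": -35.6, "y": -14.4, "z": 0, "claw": 10},
    {"wx": 0, "wy": 0, "wz": 0, "x": -35.6, "y": -14.4, "z": 0, "claw": 10},
    {"wx": 0, "wy": 0, "wz": 0, "x": -35.6, "y": -14.4, "z": 0, "claw": 10},
    {"wx": 0, "wy": 0, "wz": 0, "x": -35.6, "y": -14.4, "z": 0, "claw": 10},
    {"wx": 0, "wy": 0, "wz": 0, "x": -35.6, "y": -14.4, "z": 0, "claw": 10},
    {"wx": 0, "wy": 0, "wz": 0, "x": -35.6, "y": -14.4, "z": 0, "claw": 10},
    {"wx": 0, "wy": 0, "wz": 0, "x": -35.6, "y": -14.4, "z": 0, "claw": 10},
    {"wx": 0, "wy": 0, "wz": 0, "x": -35.6, "y": -14.4, "z": 0, "claw": 10},
    {"wx": 0, "wy": 0, "wz": 0, "x": -35.6, "y": -14.4, "z": 0, "claw": 10},
    {"wx": 0, "wy": 0, "wz": 0, "x": -35.6, "y": -14.4, "z": 0, "claw": 10},
    {"wx": 0, "wy": 0, "wz": 0, "x": -17.8, "y": -7.2, "z": 0, "claw": 10},
    {"wx": 0, "wy": 0, "wz": 0, "x": 0, "y": 0, "z": 0, "claw": 10},
    {"wx": 0, "wy": 0, "wz": 0, "x": 0, "y": 0, "z": 0, "claw": 10},
  ],
  force=40,
)

```text
time: 5.6
position: [0.4126, -0.2323, 0.212]
tool_rot: [-0.001, 0.627, 0.779, 0.0]
contact_force: [0.4, 0.5, -0.5]
finger_gap: 0.0188
```

Run:
```python
from h import *
show();cp=snap("wrist","w3.png")
for p in([.4648,-.2205,.13],[.509,-.2107,.13]):print(proj(cp,p))
```

```text
5.6 [ 0.4126 -0.2323  0.212 ] yaw y 12.41 zaxis [-7.e-04  8.e-04 -1.e+00] F [ 0.4  0.5 -0.5] gap 0.0188
[406.95557601 251.58224118]
[480.01740736 251.60898618]
```

View pics/w3.png

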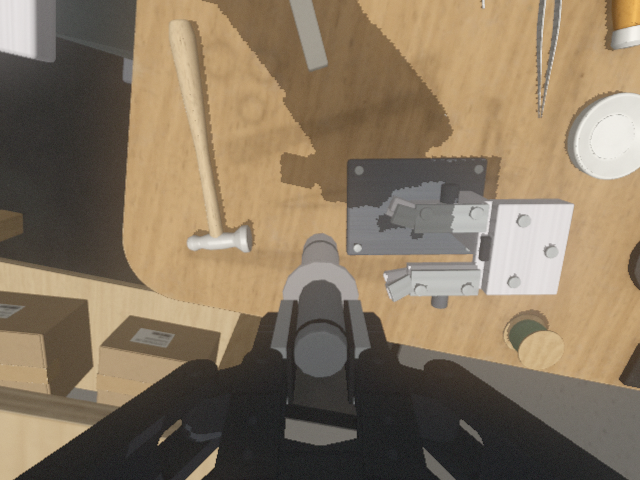

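The wrist view shows the held cartridge upright, with its stub top at about (322,348). The head's prongs run almost along image x, from col 388 to 480, with the gap centre at about row 249. I'll enlarge to measure more finely.

Run:
```python
import cv2,numpy as np
i=cv2.imread("pics/w3.png")
a=cv2.resize(i[190:310,380:580],(800,480),interpolation=cv2.INTER_CUBIC)
b=cv2.resize(i[225:385,260:380],(450,600),interpolation=cv2.INTER_CUBIC)
cv2.imwrite("pics/m2.png",a)
from h import *
cp=load("wrist","w3.png")
T=np.array([.4126,-.2323,.212])
print("axis at stub top",proj(cp,T+[0,0,.0264]),"flange top",proj(cp,T+[0,0,-.0196]),"tip",proj(cp,T+[0,0,-.1036]))
g=cv2.cvtColor(i,cv2.COLOR_BGR2GRAY)
for r in(310,325,340):print(r,g[r,285:360:1].tolist())
for r in (264,270): print(r,g[r,275:365].tolist())
```

```text
axis at stub top [320.41587894 354.02500768] flange top [320.55612708 296.29586559] tip [320.68982838 241.26153734]
310 [109, 110, 107, 107, 109, 108, 95, 60, 55, 57, 62, 55, 60, 72, 84, 84, 85, 86, 87, 86, 88, 84, 84, 88, 84, 86, 87, 86, 89, 85, 89, 86, 87, 88, 86, 90, 87, 88, 86, 84, 86, 86, 87, 89, 87, 87, 87, 88, 86, 85, 84, 90, 82, 84, 86, 83, 84, 78, 67, 54, 56, 53, 56, 55, 81, 105, 106, 108, 106, 108, 106, 107, 108, 107, 107]
325 [104, 105, 103, 102, 83, 52, 52, 53, 54, 51, 50, 64, 79, 81, 80, 76, 60, 49, 43, 46, 51, 53, 66, 70, 78, 86, 84, 86, 83, 83, 84, 87, 87, 87, 85, 85, 84, 87, 81, 83, 82, 85, 81, 82, 84, 78, 79, 73, 65, 54, 51, 48, 46, 55, 59, 71, 78, 81, 79, 75, 53, 50, 50, 47, 51, 51, 66, 99, 108, 106, 106, 103, 103, 107, 106]
340 [102, 101, 77, 49, 46, 47, 46, 50, 47, 55, 67, 77, 82, 86, 96, 99, 99, 102, 101, 100, 100, 99, 99, 99, 102, 101, 102, 101, 100, 100, 101, 100, 102, 101, 101, 100, 101, 102, 99, 101, 103, 99, 102, 98, 100, 101, 99, 100, 99, 100, 99, 101, 100, 102, 101, 96, 91, 83, 77, 80, 80, 66, 44, 50, 46, 45, 47, 48, 61, 86, 104, 102, 102, 103, 105]
264 [1
[... 203 characters left out ...]
 167, 169, 167, 167, 169, 166, 167, 167, 168, 167, 166, 170, 166, 168, 168, 168, 164, 158, 146, 140, 138, 137, 136, 143, 150, 151, 151, 149, 151, 149, 151, 151, 149, 146, 148, 150, 150, 150, 149, 148, 149, 154, 153, 152, 150, 146, 145, 148, 148]
270 [163, 162, 158, 153, 153, 153, 156, 159, 158, 161, 161, 158, 156, 154, 152, 149, 151, 152, 147, 142, 142, 156, 165, 166, 168, 168, 167, 167, 168, 168, 167, 167, 166, 168, 167, 165, 166, 166, 168, 168, 166, 166, 167, 166, 166, 167, 166, 166, 166, 168, 167, 166, 167, 166, 168, 167, 166, 168, 166, 167, 166, 165, 167, 165, 167, 165, 169, 168, 167, 162, 153, 140, 142, 151, 148, 150, 149, 148, 143, 148, 151, 151, 147, 148, 143, 142, 145, 148, 152, 150]
```

View pics/m2.png

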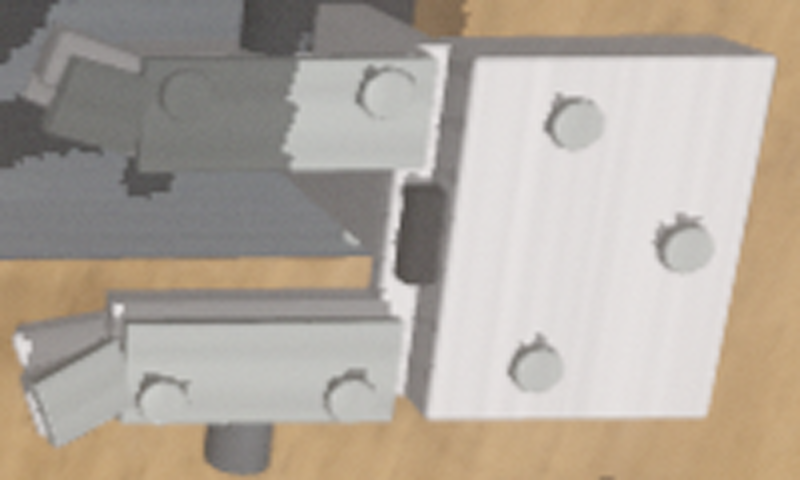

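The crop shows the inner strip edges at rows 232 (upper) and 270 (lower), and the dark stop pad's front face at about col 480, row 248.

Run:
```python
from h import *
cp=load("wrist","w3.png");T=np.array([.4126,-.2323,.212])
a=np.radians(12.41);X=np.array([-np.sin(a),np.cos(a),0]);Y=np.array([np.cos(a),np.sin(a),0])
def tl(x,y,z):
    p=atz(cp,380+x/4,190+y/4,z)-T;return np.round([p@X*1000,p@Y*1000],1)
for z,n,pts in((.13,"upper",((140,57),(430,57),(420,168),(137,168))),(.13,"lower",((125,322),(400,318),(393,420),(120,420))),(.13,"headtop",((472,57),(775,57),(708,415),(428,415))),(.124,"pad",((400,185),(395,280))),(.135,"lips",((70,60),(45,125),(28,385),(55,445)))):
    print(n,[tl(*p,z).tolist() for p in pts])
g=cv2.cvtColor(cv2.imread("pics/w3.png"),cv2.COLOR_BGR2GRAY)
print([(r,int(g[r,320])) for r in range(225,385,1)])
print("stub front/back top",proj(cp,T+[0,0,.0264]+.01*X),proj(cp,T+[0,0,.0264]-.01*X),"flange front top",proj(cp,T+[0,0,-.0196]+.018*X),"tip front",proj(cp,T+[0,0,-.1036]+.007*X),"barrel end front",proj(cp,T+[0,0,-.0906]+.011*X))
```

```text
upper [[30.2, 56.2], [30.3, 99.3], [13.0, 100.2], [13.0, 57.1]]
lower [[-12.3, 57.1], [-11.6, 100.3], [-29.2, 101.5], [-29.3, 57.6]]
headtop [[30.3, 105.6], [30.4, 150.6], [-28.2, 152.0], [-28.3, 107.0]]
pad [[8.5, 100.1], [-7.4, 101.4]]
lips [[30.8, 44.8], [21.0, 41.7], [-20.9, 41.5], [-31.3, 46.4]]
[(225, 167), (226, 167), (227, 166), (228, 165), (229, 169), (230, 166), (231, 166), (232, 168), (233, 142), (234, 135), (235, 137), (236, 138), (237, 137), (238, 138), (239, 138), (240, 109), (241, 101), (242, 121), (243, 137), (244, 138), (245, 140), (246, 137), (247, 142), (248, 140), (249, 140), (250, 141), (251, 139), (252, 141), (253, 137), (254, 137), (255, 140), (256, 140), (257, 139), (258, 137), (259, 136), (260, 134), (261, 140), (262, 150), (263, 166), (264, 169), (265, 167), (266, 167), (267, 166), (268, 166), (269, 167), (270, 167), (271, 167), (272, 165), (273, 167), (274, 168), (275, 166), (276, 168), (277, 166), (278, 167), (279, 148), (280, 108), (281, 92), (282, 92), (283, 96), (284, 92), (285, 90), (286, 90), (287, 89), (288, 92), (289, 87), (290, 91), (291, 92), (292
[... 539 characters left out ...]
00), (341, 101), (342, 101), (343, 101), (344, 100), (345, 101), (346, 99), (347, 99), (348, 100), (349, 99), (350, 99), (351, 100), (352, 99), (353, 97), (354, 99), (355, 99), (356, 99), (357, 96), (358, 99), (359, 96), (360, 100), (361, 97), (362, 98), (363, 97), (364, 98), (365, 98), (366, 96), (367, 98), (368, 95), (369, 98), (370, 98), (371, 99), (372, 96), (373, 98), (374, 98), (375, 93), (376, 93), (377, 65), (378, 54), (379, 51), (380, 54), (381, 55), (382, 58), (383, 59), (384, 54)]
stub front/back top [320.45863943 328.99388669] [320.37504788 377.92668008] flange front top [320.61930485 260.10239466] tip front [320.70755433 231.29005888] barrel end front [320.70401273 230.9836705 ]
```

The head's axis lies about 0.6 mm along tool +x of the TCP, and the cartridge sits about 0.5 mm to −x, so I shift +1 mm. Yaw agrees within 0.3°. The lips and the pad both put home about 86 mm ahead. Next I descend to TCP z ≈ 0.145 and start in.

Request:
servo_tool(
  commands=[
    {"wx": 0, "wy": 0, "wz": 0, "x": 1, "y": 0, "z": 17, "claw": 10},
    {"wx": 0, "wy": 0, "wz": 0, "x": 0, "y": 0, "z": 20, "claw": 10},
    {"wx": 0, "wy": 0, "wz": 0, "x": 0, "y": 0, "z": 20, "claw": 10},
    {"wx": 0, "wy": 0, "wz": 0, "x": 0, "y": 0, "z": 10, "claw": 10},
    {"wx": 0, "wy": 0, "wz": 0, "x": 0, "y": 0, "z": 0, "claw": 10},
    {"wx": 0, "wy": 0, "wz": 0, "x": 0, "y": 0, "z": 0, "claw": 10},
    {"wx": 0, "wy": 0, "wz": 0, "x": 0, "y": 0, "z": 0, "claw": 10},
  ],
  force=40,
)

```text
time: 6.35
position: [0.4133, -0.2318, 0.1461]
tool_rot: [0.001, 0.626, 0.78, 0.0]
contact_force: [-0.9, -0.3, -0.6]
finger_gap: 0.0187
```

```bash
cat >> h.py <<'E'
T0=np.array([.4126,-.2323,.212])
def prog():
    a=np.radians(12.41);X=np.array([-np.sin(a),np.cos(a),0]);Y=np.array([np.cos(a),np.sin(a),0])
    s=status.observe();p=s["position"]-T0;f=s["contact_force"]
    print("along %.1f lateral %.1f z %.2f | F along %.1f lat %.1f z %.1f"%(p@Y*1e3,p@X*1e3,s["position"][2]*1e3,f@Y,f@X,f[2]),s["moment"].round(2));show()
E
python3 -c "
from h import *
prog();snap('wrist','w4.png')"
```

```text
along 0.8 lateral 0.4 z 146.12 | F along -1.0 lat -0.1 z -0.6 [-0.04  0.03 -0.01]
6.35 [ 0.4133 -0.2318  0.1461] yaw y 12.49 zaxis [ 1.4e-03 -6.0e-04 -1.0e+00] F [-0.9 -0.3 -0.6] gap 0.0187
```

Request:
servo_tool(
  commands=[
    {"wx": 0, "wy": 0, "wz": 0, "x": 0.3, "y": 8, "z": 0.6, "claw": 10},
    {"wx": 0, "wy": 0, "wz": 0, "x": 0, "y": 8, "z": 0, "claw": 10},
    {"wx": 0, "wy": 0, "wz": 0, "x": 0, "y": 6, "z": 0, "claw": 10},
    {"wx": 0, "wy": 0, "wz": 0, "x": 0, "y": 4, "z": 0, "claw": 10},
    {"wx": 0, "wy": 0, "wz": 0, "x": 0, "y": 4, "z": 0, "claw": 10},
    {"wx": 0, "wy": 0, "wz": 0, "x": 0, "y": 0, "z": 0, "claw": 10},
    {"wx": 0, "wy": 0, "wz": 0, "x": 0, "y": 0, "z": 0, "claw": 10},
  ],
  force=40,
)

```text
time: 7.1
position: [0.4418, -0.2249, 0.1446]
tool_rot: [-0.0, 0.626, 0.78, -0.0]
contact_force: [0.0, -0.5, -0.9]
finger_gap: 0.0183
```

```bash
python3 -c "
from h import *
prog();snap('wrist','w5.png')
i=cv2.imread('pics/w5.png')
cv2.imwrite('pics/m3.png',cv2.resize(i[190:390,270:530],(780,600),interpolation=cv2.INTER_CUBIC))"
```

```text
along 30.1 lateral 0.9 z 144.60 | F along -0.1 lat -0.5 z -0.9 [-0.02  0.07 -0.05]
7.1 [ 0.4418 -0.2249  0.1446] yaw y 12.47 zaxis [-4.e-04  0.e+00 -1.e+00] F [ 0.  -0.5 -0.9] gap 0.0183
```

View pics/m3.png

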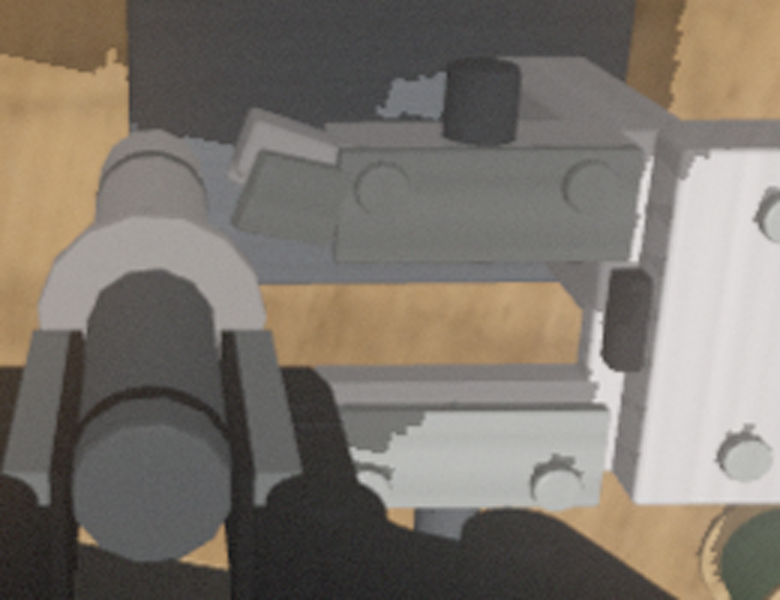

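The crop shows the flange between the lips, centred on the slot, with the jaws clear of the head. I continue in short strokes.

Request:
servo_tool(
  commands=[
    {"wx": 0, "wy": 0, "wz": 0, "x": 0, "y": 3, "z": 0, "claw": 10},
    {"wx": 0, "wy": 0, "wz": 0, "x": 0, "y": 3, "z": 0, "claw": 10},
    {"wx": 0, "wy": 0, "wz": 0, "x": 0, "y": 3, "z": 0, "claw": 10},
    {"wx": 0, "wy": 0, "wz": 0, "x": 0, "y": 3, "z": 0, "claw": 10},
    {"wx": 0, "wy": 0, "wz": 0, "x": 0, "y": 0, "z": 0, "claw": 10},
  ],
  force=40,
)

```text
time: 7.65
position: [0.4542, -0.2221, 0.1447]
tool_rot: [0.0, 0.626, 0.78, 0.0]
contact_force: [-0.1, 0.1, -1.4]
finger_gap: 0.0186
```

Request:
servo_tool(
  commands=[
    {"wx": 0, "wy": 0, "wz": 0, "x": 0, "y": 3, "z": 0, "claw": 10},
    {"wx": 0, "wy": 0, "wz": 0, "x": 0, "y": 3, "z": 0, "claw": 10},
    {"wx": 0, "wy": 0, "wz": 0, "x": 0, "y": 3, "z": 0, "claw": 10},
    {"wx": 0, "wy": 0, "wz": 0, "x": 0, "y": 3, "z": 0, "claw": 10},
    {"wx": 0, "wy": 0, "wz": 0, "x": 0, "y": 0, "z": 0, "claw": 10},
  ],
  force=40,
)

```text
time: 8.15
position: [0.4659, -0.2195, 0.1447]
tool_rot: [0.0, 0.626, 0.78, 0.0]
contact_force: [-0.3, 0.0, -1.5]
finger_gap: 0.0187
```

```bash
python3 -c "
from h import *
prog()"
```

```text
along 54.8 lateral 1.0 z 144.66 | F along -0.3 lat 0.1 z -1.5 [ 0.05 -0.05  0.04]
8.15 [ 0.4659 -0.2195  0.1447] yaw y 12.5 zaxis [ 2.e-04  0.e+00 -1.e+00] F [-0.3  0.  -1.5] gap 0.0187
```

Request:
servo_tool(
  commands=[
    {"wx": 0, "wy": 0, "wz": 0, "x": 0, "y": 3, "z": 0, "claw": 10},
    {"wx": 0, "wy": 0, "wz": 0, "x": 0, "y": 3, "z": 0, "claw": 10},
    {"wx": 0, "wy": 0, "wz": 0, "x": 0, "y": 3, "z": 0, "claw": 10},
    {"wx": 0, "wy": 0, "wz": 0, "x": 0, "y": 0, "z": 0, "claw": 10},
  ],
  force=60,
)

```text
time: 8.55
position: [0.4747, -0.2176, 0.1447]
tool_rot: [0.0, 0.626, 0.78, 0.0]
contact_force: [-0.2, -0.0, -1.5]
finger_gap: 0.0179
```

Request:
servo_tool(
  commands=[
    {"wx": 0, "wy": 0, "wz": 0, "x": 0, "y": 2, "z": 0, "claw": 10},
    {"wx": 0, "wy": 0, "wz": 0, "x": 0, "y": 2, "z": 0, "claw": 10},
    {"wx": 0, "wy": 0, "wz": 0, "x": 0, "y": 0, "z": 0, "claw": 10},
  ],
  force=60,
)

```text
time: 8.85
position: [0.4784, -0.2168, 0.1447]
tool_rot: [0.0, 0.626, 0.78, 0.0]
contact_force: [0.5, -0.8, -1.4]
finger_gap: 0.0181
```

Request:
servo_tool(
  commands=[
    {"wx": 0, "wy": 0, "wz": 0, "x": 0, "y": 2, "z": 0, "claw": 10},
    {"wx": 0, "wy": 0, "wz": 0, "x": 0, "y": 2, "z": 0, "claw": 10},
    {"wx": 0, "wy": 0, "wz": 0, "x": 0, "y": 0, "z": 0, "claw": 10},
  ],
  force=60,
)

```text
time: 9.15
position: [0.4812, -0.2164, 0.1445]
tool_rot: [-0.001, 0.626, 0.78, -0.001]
contact_force: [-3.1, -2.2, -0.5]
finger_gap: 0.0182
```

```bash
python3 -c "
from h import *
prog()"
```

```text
along 70.4 lateral 0.8 z 144.48 | F along -3.5 lat -1.5 z -0.5 [-0.37  0.73 -0.06]
9.15 [ 0.4812 -0.2164  0.1445] yaw y 12.45 zaxis [-1.6e-03 -2.0e-04 -1.0e+00] F [-3.1 -2.2 -0.5] gap 0.0182
```

The noses are met at about 69 to 70 mm, so home should be at about 87 to 88.

Request:
servo_tool(
  commands=[
    {"wx": 0, "wy": 0, "wz": 0, "x": 0, "y": 1, "z": 0, "claw": 10},
    {"wx": 0, "wy": 0, "wz": 0, "x": 0, "y": 1, "z": 0, "claw": 10},
    {"wx": 0, "wy": 0, "wz": 0, "x": 0, "y": 0, "z": 0, "claw": 10},
  ],
  force=60,
)

```text
time: 9.45
position: [0.4825, -0.2159, 0.1443]
tool_rot: [-0.001, 0.626, 0.779, -0.001]
contact_force: [-5.9, -2.9, -0.1]
finger_gap: 0.0179
```

Request:
servo_tool(
  commands=[
    {"wx": 0, "wy": 0, "wz": 0, "x": 0, "y": 1, "z": 0, "claw": 10},
    {"wx": 0, "wy": 0, "wz": 0, "x": 0, "y": 1, "z": 0, "claw": 10},
    {"wx": 0, "wy": 0, "wz": 0, "x": 0, "y": 0, "z": 0, "claw": 10},
  ],
  force=60,
)

```text
time: 9.75
position: [0.4842, -0.2154, 0.1442]
tool_rot: [-0.001, 0.626, 0.779, -0.001]
contact_force: [-5.3, -2.7, -1.0]
finger_gap: 0.0186
```

```bash
python3 -c "
from h import *
prog()"
```

```text
along 73.5 lateral 1.1 z 144.15 | F along -5.7 lat -1.5 z -1.0 [-0.52  1.29  0.02]
9.75 [ 0.4842 -0.2154  0.1442] yaw y 12.42 zaxis [-3.2e-03  3.0e-04 -1.0e+00] F [-5.3 -2.7 -1. ] gap 0.0186
```

Force stays under 8 N, as expected for the noses. Continuing.

Request:
servo_tool(
  commands=[
    {"wx": 0, "wy": 0, "wz": 0, "x": 0, "y": 1, "z": 0, "claw": 10},
    {"wx": 0, "wy": 0, "wz": 0, "x": 0, "y": 1, "z": 0, "claw": 10},
    {"wx": 0, "wy": 0, "wz": 0, "x": 0, "y": 0, "z": 0, "claw": 10},
  ],
  force=60,
)

```text
time: 10.05
position: [0.4864, -0.215, 0.1442]
tool_rot: [-0.001, 0.626, 0.779, -0.001]
contact_force: [-4.4, -1.1, -0.6]
finger_gap: 0.018
```

Request:
servo_tool(
  commands=[
    {"wx": 0, "wy": 0, "wz": 0, "x": 0, "y": 1, "z": 0, "claw": 10},
    {"wx": 0, "wy": 0, "wz": 0, "x": 0, "y": 1, "z": 0, "claw": 10},
    {"wx": 0, "wy": 0, "wz": 0, "x": 0, "y": 0, "z": 0, "claw": 10},
  ],
  force=60,
)

```text
time: 10.35
position: [0.4886, -0.2145, 0.1442]
tool_rot: [-0.001, 0.626, 0.78, -0.001]
contact_force: [-5.2, -1.5, -1.6]
finger_gap: 0.0182
```

Request:
servo_tool(
  commands=[
    {"wx": 0, "wy": 0, "wz": 0, "x": 0, "y": 1, "z": 0, "claw": 10},
    {"wx": 0, "wy": 0, "wz": 0, "x": 0, "y": 1, "z": 0, "claw": 10},
    {"wx": 0, "wy": 0, "wz": 0, "x": 0, "y": 0, "z": 0, "claw": 10},
  ],
  force=60,
)

```text
time: 10.65
position: [0.4917, -0.2139, 0.1445]
tool_rot: [-0.0, 0.626, 0.78, -0.0]
contact_force: [-2.6, -1.6, -2.7]
finger_gap: 0.0183
```

```bash
python3 -c "
from h import *
prog()"
```

```text
along 81.2 lateral 1.0 z 144.54 | F along -2.8 lat -1.0 z -2.7 [-0.34  0.67 -0.03]
10.65 [ 0.4917 -0.2139  0.1445] yaw y 12.47 zaxis [-3.e-04  1.e-04 -1.e+00] F [-2.6 -1.6 -2.7] gap 0.0183
```

Past the noses. Now feeling for the pad and the hard stop.

Request:
servo_tool(
  commands=[
    {"wx": 0, "wy": 0, "wz": 0, "x": 0, "y": 1, "z": 0, "claw": 10},
    {"wx": 0, "wy": 0, "wz": 0, "x": 0, "y": 1, "z": 0, "claw": 10},
    {"wx": 0, "wy": 0, "wz": 0, "x": 0, "y": 0, "z": 0, "claw": 10},
  ],
  force=60,
)

```text
time: 10.95
position: [0.4945, -0.2133, 0.1449]
tool_rot: [0.001, 0.626, 0.78, 0.0]
contact_force: [-0.9, -0.5, -1.4]
finger_gap: 0.0181
```

Request:
servo_tool(
  commands=[
    {"wx": 0, "wy": 0, "wz": 0, "x": 0, "y": 1, "z": 0, "claw": 10},
    {"wx": 0, "wy": 0, "wz": 0, "x": 0, "y": 0, "z": 0, "claw": 10},
    {"wx": 0, "wy": 0, "wz": 0, "x": 0, "y": 0, "z": 0, "claw": 10},
  ],
  force=60,
)

```text
time: 11.25
position: [0.4949, -0.2132, 0.1448]
tool_rot: [0.0, 0.626, 0.78, 0.0]
contact_force: [-2.5, -1.1, -0.5]
finger_gap: 0.0181
```

Request:
servo_tool(
  commands=[
    {"wx": 0, "wy": 0, "wz": 0, "x": 0, "y": 1, "z": 0, "claw": 10},
    {"wx": 0, "wy": 0, "wz": 0, "x": 0, "y": 0, "z": 0, "claw": 10},
    {"wx": 0, "wy": 0, "wz": 0, "x": 0, "y": 0, "z": 0, "claw": 10},
  ],
  force=60,
)

```text
time: 11.55
position: [0.4957, -0.213, 0.1448]
tool_rot: [0.0, 0.626, 0.78, 0.0]
contact_force: [-3.3, -0.4, 1.1]
finger_gap: 0.0178
```

```bash
python3 -c "
from h import *
prog()"
```

```text
along 85.3 lateral 1.0 z 144.75 | F along -3.3 lat 0.3 z 1.1 [-0.2   0.68  0.01]
11.55 [ 0.4957 -0.213   0.1448] yaw y 12.47 zaxis [ 1.e-04 -0.e+00 -1.e+00] F [-3.3 -0.4  1.1] gap 0.0178
```

Request:
servo_tool(
  commands=[
    {"wx": 0, "wy": 0, "wz": 0, "x": 0, "y": 1, "z": 0, "claw": 10},
    {"wx": 0, "wy": 0, "wz": 0, "x": 0, "y": 0, "z": 0, "claw": 10},
    {"wx": 0, "wy": 0, "wz": 0, "x": 0, "y": 0, "z": 0, "claw": 10},
  ],
  force=60,
)

```text
time: 11.85
position: [0.4966, -0.2129, 0.1447]
tool_rot: [0.0, 0.626, 0.78, -0.0]
contact_force: [-3.0, -1.8, 0.6]
finger_gap: 0.0181
```

Request:
servo_tool(
  commands=[
    {"wx": 0, "wy": 0, "wz": 0, "x": 0, "y": 1, "z": 0, "claw": 10},
    {"wx": 0, "wy": 0, "wz": 0, "x": 0, "y": 0, "z": 0, "claw": 10},
    {"wx": 0, "wy": 0, "wz": 0, "x": 0, "y": 0, "z": 0, "claw": 10},
  ],
  force=60,
)

```text
time: 12.15
position: [0.4976, -0.2126, 0.1447]
tool_rot: [0.0, 0.626, 0.78, -0.0]
contact_force: [-3.4, -1.0, 0.5]
finger_gap: 0.0183
```

```bash
python3 -c "
from h import *
prog()"
```

```text
along 87.3 lateral 1.0 z 144.67 | F along -3.5 lat -0.3 z 0.5 [-0.29  0.75  0.03]
12.15 [ 0.4976 -0.2126  0.1447] yaw y 12.47 zaxis [-0. -0. -1.] F [-3.4 -1.   0.5] gap 0.0183
```

Request:
servo_tool(
  commands=[
    {"wx": 0, "wy": 0, "wz": 0, "x": 0, "y": 1, "z": 0, "claw": 10},
    {"wx": 0, "wy": 0, "wz": 0, "x": 0, "y": 0, "z": 0, "claw": 10},
    {"wx": 0, "wy": 0, "wz": 0, "x": 0, "y": 0, "z": 0, "claw": 10},
  ],
  force=60,
)

```text
time: 12.45
position: [0.4986, -0.2124, 0.1447]
tool_rot: [-0.0, 0.626, 0.78, -0.0]
contact_force: [-3.6, -1.6, 0.0]
finger_gap: 0.0176
```

Request:
servo_tool(
  commands=[
    {"wx": 0, "wy": 0, "wz": 0, "x": 0, "y": 0.7, "z": 0, "claw": 10},
    {"wx": 0, "wy": 0, "wz": 0, "x": 0, "y": 0, "z": 0, "claw": 10},
    {"wx": 0, "wy": 0, "wz": 0, "x": 0, "y": 0, "z": 0, "claw": 10},
  ],
  force=60,
)

```text
time: 12.75
position: [0.4988, -0.2124, 0.1447]
tool_rot: [-0.0, 0.626, 0.78, -0.0]
contact_force: [-4.6, -0.7, 2.0]
finger_gap: 0.018
```

```bash
python3 -c "
from h import *
prog()"
```

```text
along 88.4 lateral 1.0 z 144.67 | F along -4.6 lat 0.3 z 2.0 [-0.33  1.25 -0.  ]
12.75 [ 0.4988 -0.2124  0.1447] yaw y 12.46 zaxis [-9.e-04  0.e+00 -1.e+00] F [-4.6 -0.7  2. ] gap 0.018
```

Only 0.2 mm gained from 0.7 mm, and the moment rose, so this looks like the stop. I press a little more to confirm.

Request:
servo_tool(
  commands=[
    {"wx": 0, "wy": 0, "wz": 0, "x": 0, "y": 0.7, "z": 0, "claw": 10},
    {"wx": 0, "wy": 0, "wz": 0, "x": 0, "y": 0, "z": 0, "claw": 10},
    {"wx": 0, "wy": 0, "wz": 0, "x": 0, "y": 0, "z": 0, "claw": 10},
  ],
  force=60,
)

```text
time: 13.05
position: [0.4988, -0.2124, 0.1446]
tool_rot: [-0.001, 0.626, 0.78, -0.001]
contact_force: [-7.8, -1.5, 2.7]
finger_gap: 0.0181
```

```bash
python3 -c "
from h import *
prog()"
```

```text
along 88.5 lateral 0.9 z 144.61 | F along -8.0 lat 0.2 z 2.7 [-0.42  1.63  0.03]
13.05 [ 0.4988 -0.2124  0.1446] yaw y 12.44 zaxis [-0.0019  0.     -1.    ] F [-7.8 -1.5  2.7] gap 0.0181
```

The TCP stays at 88.5 mm while the force climbs to 8 N, so this is the hard stop. One last small press, then release.

Request:
servo_tool(
  commands=[
    {"wx": 0, "wy": 0, "wz": 0, "x": 0, "y": 0.7, "z": 0, "claw": 10},
    {"wx": 0, "wy": 0, "wz": 0, "x": 0, "y": 0, "z": 0, "claw": 10},
    {"wx": 0, "wy": 0, "wz": 0, "x": 0, "y": 0, "z": 0, "claw": 10},
  ],
  force=60,
)

```text
time: 13.35
position: [0.499, -0.2123, 0.1446]
tool_rot: [-0.001, 0.626, 0.779, -0.001]
contact_force: [-7.2, -1.6, 3.9]
finger_gap: 0.0183
```

Request:
servo_tool(
  commands=[
    {"wx": 0, "wy": 0, "wz": 0, "x": 0, "y": 0, "z": 0, "claw": 30},
    {"wx": 0, "wy": 0, "wz": 0, "x": 0, "y": 0, "z": 0, "claw": 50},
    {"wx": 0, "wy": 0, "wz": 0, "x": 0, "y": 0, "z": 0, "claw": 50},
    {"wx": 0, "wy": 0, "wz": 0, "x": 0, "y": 0, "z": 0, "claw": 50},
    {"wx": 0, "wy": 0, "wz": 0, "x": 0, "y": 0, "z": 0, "claw": 50},
  ],
  force=60,
)

```text
time: 13.85
position: [0.501, -0.2118, 0.1447]
tool_rot: [0.0, 0.626, 0.78, 0.0]
contact_force: [0.4, -1.2, -1.1]
finger_gap: 0.0499
```

```bash
python3 -c "
from h import *
prog();snap('wrist','w6.png')
i=cv2.imread('pics/w6.png')
cv2.imwrite('pics/m4.png',cv2.resize(i[190:390,230:490],(780,600),interpolation=cv2.INTER_CUBIC))"
```

```text
along 90.7 lateral 1.0 z 144.74 | F along 0.1 lat -1.3 z -1.1 [-0.07  0.02  0.01]
13.85 [ 0.501  -0.2118  0.1447] yaw y 12.49 zaxis [ 5.e-04 -0.e+00 -1.e+00] F [ 0.4 -1.2 -1.1] gap 0.0499
```

View pics/m4.png

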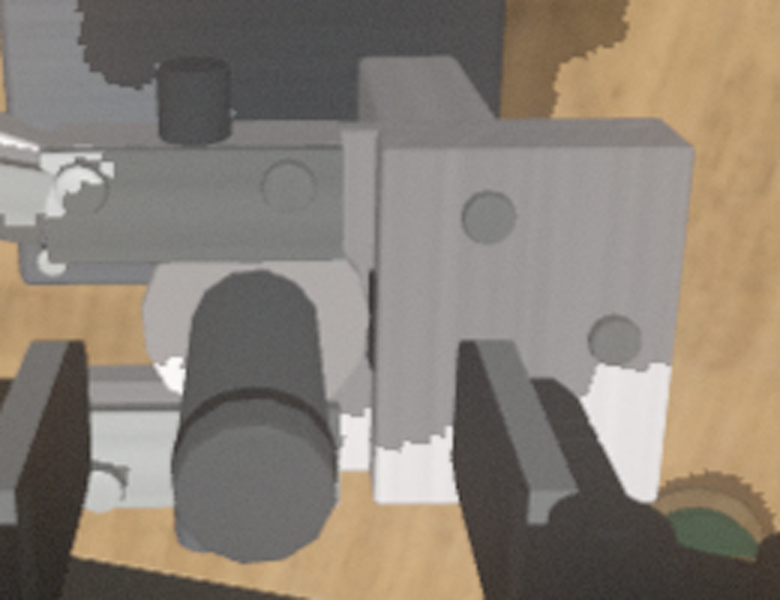

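The flange lies under both keeper strips, with its front edge against the pad at crop (368,320), and the jaws are clear. I check the flange edge numerically against the unpressed pad position (100.7) plus 4 mm.

Run:
```python
from h import *
cp=load("wrist","w6.png");a=np.radians(12.41);X=np.array([-np.sin(a),np.cos(a),0]);Y=np.array([np.cos(a),np.sin(a),0])
for n,x,y,z in(("flange L",143,318,.125),("flange R",368,318,.125),("head face",380,160,.13),("head face",374,500,.13),("stub top L",173,480,.17),("stub top R",336,480,.17)):
    p=atz(cp,230+x/3,190+y/3,z)-T0;print(n,round(p@Y*1e3,1),round(p@X*1e3,1))
# same edge in w5 : pad unpressed
cp=load("wrist","w5.png")
for n,x,y,z in(("pad front",604,320,.125),("head face",668,155,.13),("head face",635,500,.13)):
    p=atz(cp,270+x/3,190+y/3,z)-T0;print("w5",n,round(p@Y*1e3,1),round(p@X*1e3,1))
```

```text
flange L 70.8 1.0
flange R 105.8 1.1
head face 106.3 28.6
head face 107.2 -28.4
stub top L 79.1 1.9
stub top R 98.4 2.0
w5 pad front 100.4 0.9
w5 head face 104.1 29.5
w5 head face 107.1 -28.2
```

The flange front is at 105.8 against 100.4 to 100.7 for the unpressed pad, so about 4 to 5 mm of pad travel. Its axis is at 88.3, matching the felt stop. Retreating straight up.

Request:
servo_tool(
  commands=[
    {"wx": 0, "wy": 0, "wz": 0, "x": 0, "y": -2, "z": -5, "claw": 50},
    {"wx": 0, "wy": 0, "wz": 0, "x": 0, "y": 0, "z": -20, "claw": 50},
    {"wx": 0, "wy": 0, "wz": 0, "x": 0, "y": 0, "z": -30, "claw": 50},
    {"wx": 0, "wy": 0, "wz": 0, "x": 0, "y": 0, "z": -30, "claw": 50},
    {"wx": 0, "wy": 0, "wz": 0, "x": 0, "y": -30, "z": 0, "claw": 50},
    {"wx": 0, "wy": 0, "wz": 0, "x": 0, "y": -30, "z": 0, "claw": 50},
    {"wx": 0, "wy": 0, "wz": 0, "x": 0, "y": 0, "z": 0, "claw": 50},
    {"wx": 0, "wy": 0, "wz": 0, "x": 0, "y": 0, "z": 0, "claw": 50},
  ],
  force=60,
)

```text
time: 14.7
position: [0.4399, -0.2256, 0.2304]
tool_rot: [0.001, 0.627, 0.779, 0.0]
contact_force: [0.7, 0.7, 0.9]
finger_gap: 0.0498
```

```bash
python3 -c "
from h import *
show();snap('wrist','w7.png');snap('scene','s7.png')
w=cv2.imread('pics/w7.png');s=cv2.imread('pics/s7.png')
cv2.imwrite('pics/m5.png',np.hstack([cv2.resize(w[150:350,330:530],(400,400),interpolation=3),cv2.resize(s[180:380,260:460],(400,400),interpolation=3)]))"
```

```text
14.7 [ 0.4399 -0.2256  0.2304] yaw y 12.41 zaxis [ 1.2e-03 -2.0e-04 -1.0e+00] F [0.7 0.7 0.9] gap 0.0498
```

View pics/m5.png

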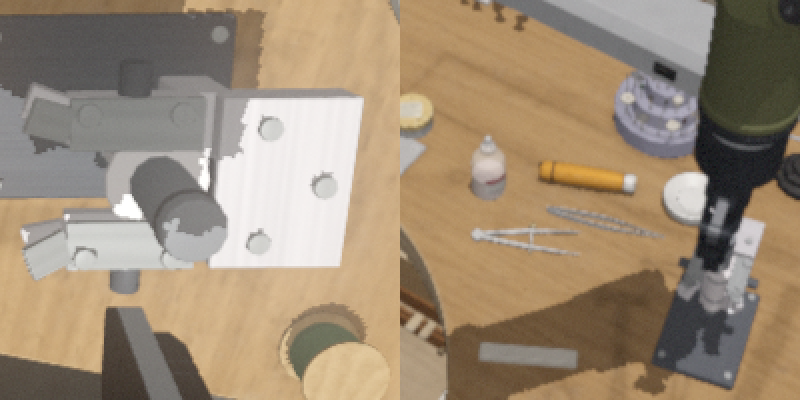

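The cartridge hangs upright in the head with its flange right at the pad side. The bottle is upright and the gripper is clear. Last numeric check, then hand in.

Run:
```python
from h import *
from bench import robot
cp=load("wrist","w7.png");a=np.radians(12.41);X=np.array([-np.sin(a),np.cos(a),0]);Y=np.array([np.cos(a),np.sin(a),0])
for n,x,y,z in(("stub top",194,227,.17),("flange L",107,178,.125),):
    p=atz(cp,330+x/2,150+y/2,z)-T0;print(n,round(p@Y*1e3,1),round(p@X*1e3,1))
print(robot.sign_off())
```

```text
stub top 88.5 1.3
flange L 70.9 1.7
the job is handed in; nothing more can be done
None
```

The cartridge is hanging upright in the stand's slotted head, fully home against the stop pad, and the job is handed in at about 15 s of the 61 s allowed.

I gripped it by the top of the stub, carried it past the bottle and slid it in along the slot. The noses gave about 6 N at most. After them the pad's spring gave about 3 N. At the end the position stopped changing while the push rose to about 8 N, well under 25 N.

**Last checks**
- **Before backing off:** the flange's front edge had moved the pad back about 4–5 mm by camera, against 4 mm expected (calibration is good to about 2 mm).
- **After backing off:** the stub top was at 88.5 mm and the flange's rear edge at 70.9 mm. That puts the axis at the 88.5 mm where I felt the stop, so it did not spring back.
- **Surroundings:** the flux bottle is still standing and the gripper is open and clear.

**What didn't go cleanly:** two early move calls were refused because their rows lacked some fields; nothing moved. The pad joint itself can't be read, so "fully home" rests on the force feel and the camera check.

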